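# Slide the spice-stand shelf home and bolt it

## Task

Push the loose shelf board along the rails of the low spice stand, to the robot's left, until it drops into its notches and sits level, and then push the red-knobbed bolt all the way in over its edge to lock it. Only push with the fingertips: do not lift or tip the board off its rails. Leave the spice jar, cup and tumbler standing where they are, and finish clear of everything.

Things in the scene. Friction and masses are not known exactly. Their poses are not given: they have to be found in the camera images.
- stand: Low spice stand, fixed: dark wooden cheeks with metal rails inside. Origin on the worktop under the board's final place; x away from the robot, y along the rails, the way to push (to the robot's left, yaw within 0.25 rad). In its frame, mm: cheeks |x| 77 to 87, y -190 to 95, top z 66; rails |x| 42 to 74, top z 50; open between (nothing above z 30) and at both ends: no end stop past the notches.
- board: Loose pale wooden board, about 0.4 kg, 150 mm (x, across) by 130 mm (y, along the rails) by 18 mm on four 8 mm high feet; wood spans z 8 to 26 mm. Origin: centre, at the underside of the feet. Starts with stand-frame y -60 to -120 mm, z 50; seated (0, 0, 44). Slides at 1 to 4 N, stops dead once dropped. Pushed at its trailing edge at up to 40 mm/s it drops cleanly. 2 mm play to each cheek.
- push_edge (a point): Middle of the board's trailing edge (upright face at board y = -65 mm, towards the robot's right), at half the thickness of the wood: 67 mm above the worktop while riding on the rails, 61 mm once dropped. The wood reaches 9 mm above and below it.
- seat (a point): Where the board's origin lies when it sits in its notches: stand-frame (0, 0, 44 mm). Each rail has a notch 26 mm long and 6 mm deep for the front foot in its inner half (y = 45 mm) and one for the rear foot in its outer half (y = -45); the board's feet are 20 mm long, so 3 mm play either way, and all four drop together.
- bolt (a joint): Steel bolt on the near cheek, slides along the stand's +x (away from the robot): 0 drawn back, 0.028 m fully in against a stop; starts at 0 to 0.003. Stays where left; takes 2 to 3 N. Its bar (72 to 80 mm above the worktop) passes 2 mm over a seated board and is blocked by one still riding on the rails. Below it is a fixed block, stand-frame x -141 to -85, y -22 to 22, top 71 mm.
- bolt_knob (a point): Centre of the red ball (18 mm diameter) on the bolt's upright stem (12 mm diameter), 103 mm above the worktop; the stem runs down to the bar's top at 80 mm. At stand-frame x = -118 mm drawn back, -90 fully in, y = 0. The bar ends 7 mm nearer the robot than the stem's axis. Push it from the robot's side.
- spice_jar: Spice jar with red cap, 45 mm diameter, 106 mm high, on the worktop past the left end of the stand. Bystander. Origin at the centre of its underside.
- cup: Green and white espresso cup, 64x89x48 mm high, on the worktop near the stand's near right corner. Bystander. Origin at the centre of its underside.
- glass: Clear tumbler, 81 mm diameter, 93 mm high, left of the stand. Bystander. Origin at the centre of its underside.
Not all that is in view belongs to the job. What is meant by the board is not turquoise, and is the larger of those in its own colour.

How it is judged:
By the outcome, as a careful person would: the job done as asked, in the order asked, and still so for the second after the job is handed in, with the robot touching nothing.
It also fails if it takes over 45 s, if anything falls off the work surface, if the arm or the gripper's body presses on something with over 40 N, if the wrist force passes 120 N, or if a joint passes its speed limit or range.

## Robot

A 7-joint arm with a two-finger parallel gripper is mounted at the origin on a cart in front of the work surface, level with it; the furniture and walls round the work are solid. World frame = base frame: x ahead of the robot, y to its left, z up, the work surface at z = 0. Lengths are in m, angles in rad, forces in N, time in s.
With the tool pointing down it reaches from about 0.4 to 0.85 m from the base axis. Payload 10.4 kg.
Tool frame: the origin (TCP) lies between the finger pads; the fingertips stand ahead of it and the grasp point (between the pads) lies 3 mm ahead of it (r.tips_ahead is the z of the fingertips in the tool frame, in m); z points along the fingers, y is the line along which they close (so a half turn about z gives the same grasp; the last joint's range is limited). The gripper opens to 87 mm and grips with 3 to 60 N. Pads are 19 mm wide; open, the fingers measure 117 mm over their backs; the gripper's body (75 mm by 190 mm) begins 51 mm behind the grasp point.
Start: joints at [-0.023, 0.332, -0.065, 1.46, 0.022, 1.35, -0.088], TCP at [0.625, 0, 0.245] pointing down, gripper open.
Joint ranges: [-2.6, 2.6], [-0.5, 2.12], [-1.47, 1.34], [0.16, 2.42], [-1.27, 4.41], [0.06, 2.06], [-2.6, 2.6]. Speed limits (rad/s): [2.22, 2.22, 2.79, 2.79, 3.14, 3.14, 3.14].

## Interface

Orientations are given as a unit quaternion [x, y, z, w].
In Python, from bench import telemetry, camera, get_calibration, r gives the robot as it stands.
- The arm moves only by the tool drive_tool, never from a script. Its argument "series" is one flat list of numbers, 7 for each row, row after row: the turn, a rotation vector about the tool's x, y, z in units of 5 degrees (1.0 is 5 degrees), then the shift along the tool's x, y, z in units of 40 mm (1.0 is 40 mm), then the opening, from -1 (shut) to 1 (fully open). A call has 1 to 10 rows; each row is the pose to reach, as a shift and turn from the pose commanded when the call began, along the tool's axes at that moment; what a row does not reach only later rows make up. A row lasts 1/12 s, in which the tool goes at most 41.7 mm and 7.16 degrees, less where a joint would pass 70% of its speed; a pose out of reach is approached as far as the arm can. A call with a gripper value outside its range is refused whole. The fingers move at their own pace and stop on an object; "grip_force" is the grip in N (left out, the last holds). Time passes only in rows, so rows that repeat a pose let the fingers close. It gives the time, the measured TCP pose, the force, the opening and the grip force at its end, in the units of the state.
- telemetry.read_state(): the state, without advancing time (a new reading comes with each control period).
- camera(name): name is "scene" or "side" or "wrist"; returns the picture (480x640x3 uint8, red, green, blue); there is no depth.
- get_calibration(name): a dict with "fovy" (degrees; the focal length in pixels is half the picture's height over the tangent of half this angle, whatever the lens; pixels are square), "cx", "cy" (the principal point, pixels), "xyz" and "rotation" of the camera in the world. Camera axes: x right, y up, looking along -z (the intrinsics and any distortion apply to the point x, -y, -z); pixel columns grow to the right and rows downward; lengths in m; the calibration is good to about 2 mm. A picture is of the moment at which its call begins: read the wrist's pose just before it. get_calibration takes no time and is no camera call; for the wrist camera it gives the pose at the moment of the call.
- r.close_job(): hands the job in; it is judged then, once.
The state is a dict: "time": time; "joint_positions": joint angles; "joint_vel": joint speeds; "joint_torque": joint torques, N m; "ee_pos": TCP position; "eef_rot": TCP orientation; "ft_force": force on the tool from outside, world axes, zero at the start; "torque": the same for the moment, N m; "width": finger opening in m; "grip_force": force on a finger pad.
Only numpy, scipy, OpenCV 4.12 (cv2) and the standard library are available. Lean on these libraries where they do the work, as an engineer would, in place of code of your own. Each camera call takes 0.05 s, during which the arm holds its last target. There are 200 camera calls.

## Working session

There is one attempt and no reset: what is moved stays moved. The work goes in short steps, Python scripts to look and compute and a tool call to move; the robot and the scene stay as the last step left them, time stands still between calls to the robot, and variables do not carry over. Pictures are saved under pics/ and viewed, at most 10 in all, crops included, and the job is handed in when it is done.

Besides the shell and the picture viewer there is one more tool, called after "Request:" by a JSON object that holds its "name" and its "arguments", one argument or row to a line. drive_tool: Moves the arm, as the interface text tells. Its arguments: {"type":"object","properties":{"series":{"type":"array"},"grip_force":{"type":"number"}},"required":["series"]}

```bash
mkdir -p pics
python3 - <<'E'
from bench import telemetry,camera,get_calibration,r
import cv2
for n in("scene","side"):
    cv2.imwrite(f"pics/{n}0.png",camera(n)[:,:,::-1]); print(n,get_calibration(n))
s=telemetry.read_state();print(s['ee_pos'],s['eef_rot'],s['time'],r.tips_ahead,s['ft_force'])
E
```

```text
scene {'fovy': 47.57711986010254, 'cx': 324.15406481133726, 'cy': 233.58005378136608, 'xyz': array([-0.51451425,  0.84555327,  0.67138787]), 'rotation': array([-0.25276279,  0.46833074,  0.75365152, -0.38572875])}
side {'fovy': 55.08685530714998, 'cx': 314.11422738730903, 'cy': 235.77684593831816, 'xyz': array([0.17974472, 1.12439245, 0.67844957]), 'rotation': array([-0.08334663,  0.50371618,  0.84781266, -0.14330753])}
[6.24699891e-01 4.49763752e-05 2.43858408e-01] [ 7.07068162e-01  7.07145137e-01 -4.38639297e-04 -4.20604521e-04] 0.1 0.022 [-0.86668094  0.28912222 -0.00471993]
```

View pics/scene0.png

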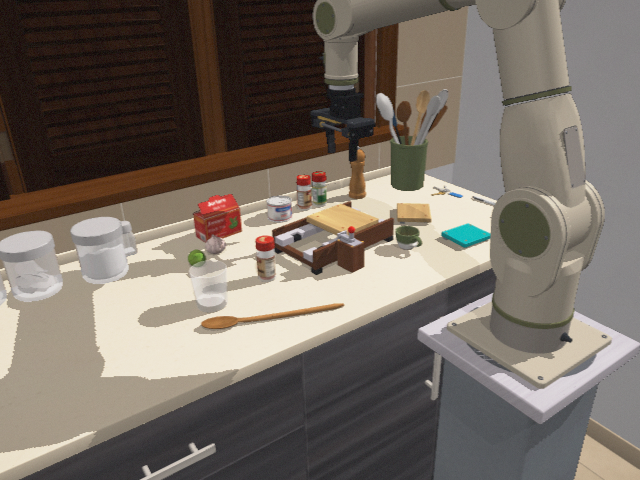

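View pics/side0.png

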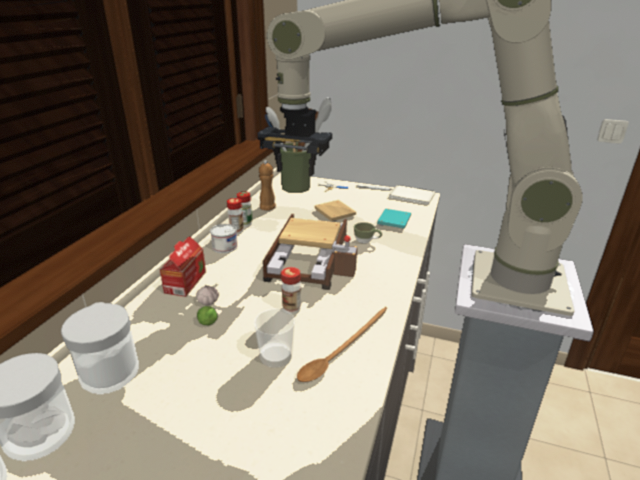

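The scene shows the stand around (330,235), with the board at its right end, the red knob at (351,230), the spice jar at (265,258), the tumbler at (209,280) and the cup at (407,237). The side view agrees. I'll take closer views next.

Run:
```python
from bench import camera,get_calibration
import cv2
print(get_calibration("wrist"))
cv2.imwrite("pics/w0.png",camera("wrist")[:,:,::-1])
a=cv2.imread("pics/scene0.png")[190:290,265:435]; b=cv2.imread("pics/side0.png")[205:305,225:395]
cv2.imwrite("pics/c0.png",cv2.resize(cv2.vconcat([a[:,:],b[:,:]]),None,fx=3,fy=3,interpolation=cv2.INTER_CUBIC))
```

```text
{'fovy': 58.222302097877574, 'cx': 314.1955303815712, 'cy': 239.82309543127283, 'xyz': array([0.62589046, 0.0842878 , 0.38414656]), 'rotation': array([-1.53991189e-01,  1.57873695e-04,  4.03982695e-05,  9.88072207e-01])}
```

View pics/w0.png

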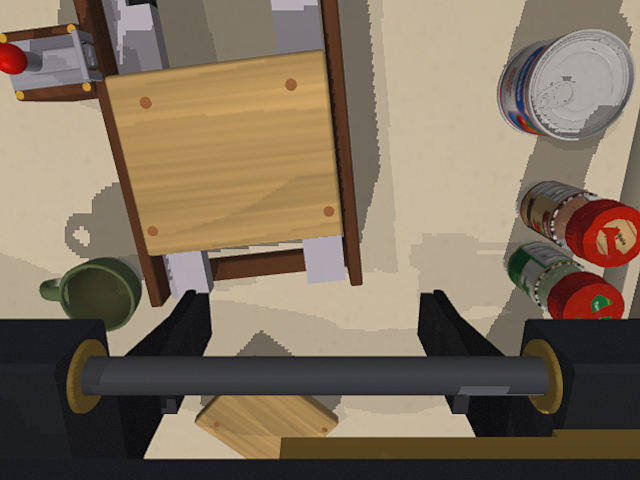

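View pics/c0.png

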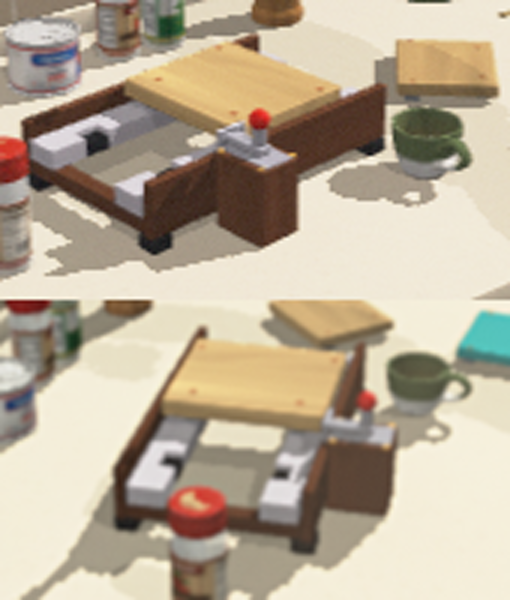

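The wrist view shows the board's top corners at (108,76), (322,50), (343,235) and (149,255), the knob at (10,58), and the rear ends of the cheeks at about (157,305) and (356,284). I'll fit the stand pose from these and check it against the other cameras.

```bash
cat > h.py <<'E'
import numpy as np
from scipy.spatial.transform import Rotation as R
from scipy.optimize import least_squares
def proj(c,P):
    p=R.from_quat(c['rotation']).inv().apply(np.atleast_2d(P)-c['xyz']); f=240/np.tan(np.radians(c['fovy']/2))
    return np.c_[c['cx']+f*p[:,0]/-p[:,2], c['cy']+f*p[:,1]/p[:,2]]
def ray(c,uv,z):
    f=240/np.tan(np.radians(c['fovy']/2)); d=R.from_quat(c['rotation']).apply([(uv[0]-c['cx'])/f,-(uv[1]-c['cy'])/f,-1])
    return c['xyz']+d*(z-c['xyz'][2])/d[2]
def world(s,P):
    P=np.array(P,float); c,n=np.cos(s[2]),np.sin(s[2])
    return np.c_[s[0]+c*P[:,0]-n*P[:,1], s[1]+n*P[:,0]+c*P[:,1], P[:,2]]
E
python3 - <<'E'
from h import *
from bench import get_calibration as g
w,sc,si=g("wrist"),g("scene"),g("side")
uvw=np.array([(108,76),(322,50),(343,235),(149,255),(10,58)])
def pts(q):
    b=q[3];return world(q,[(-.075,b+.065,.076),(.075,b+.065,.076),(.075,b-.065,.076),(-.075,b-.065,.076),(-.118+q[4],0,.103)])
K=[(sc,(265+259/3,190+119/3)),(si,(225+367/3,205+(400-300)/3))]
def f(q):
    P=pts(q); e=[(proj(w,P)-uvw).ravel()]
    for c,k in K: e.append((proj(c,P[4])[0]-k)*1)
    return np.concatenate(e)
s=least_squares(f,[.6,.15,0,-.09,0.001],loss='soft_l1'); q=s.x
print(q.round(4),s.fun.round(1))
print('cheek rear ends px',proj(w,world(q,[(-.087,-.19,.066),(-.077,-.19,.066),(.077,-.19,.066),(.087,-.19,.066)])).round())
for P,n in((pts(q),'pts'),):print(P.round(4))
print('push',world(q,[(0,q[3]-.065,.067)]),'yawdeg',np.degrees(q[2]))
print('jar cap top',ray(sc,(265,241),.106),ray(si,(291,275),.106),'glass',ray(sc,(209,262),.093),'cup',ray(w,(97,290),.048))
E
```

```text
[ 0.5577  0.1227  0.1125 -0.0782  0.0015] [-4.7 -0.2  4.1 -1.6  1.2  1.1 -1.3  2.2 -0.4  0.2 -1.1 -0.9 -1.5 -0.5]
cheek rear ends px [[151. 308.]
 [163. 307.]
 [351. 287.]
 [364. 286.]]
[[ 0.4847  0.1011  0.076 ]
 [ 0.6337  0.1179  0.076 ]
 [ 0.6483 -0.0113  0.076 ]
 [ 0.4993 -0.0281  0.076 ]
 [ 0.442   0.1096  0.103 ]]
push [[ 0.5737924  -0.01967312  0.067     ]] yawdeg 6.448052631272823
jar cap top [0.5049404  0.31235391 0.106     ] [0.5102161  0.32272168 0.106     ] glass [0.51236539 0.45207669 0.093     ] cup [ 0.44110813 -0.06795086  0.048     ]
```

Request:
{"name": "drive_tool", "arguments": {
  "series": [0,0,-0.65,-0.74,-0.58,0,0.4,0,0,-1.29,-1.48,-1.16,0.3,0.4,0,0,-1.29,-1.48,-1.16,1.2,0.4,0,0,-1.29,-1.48,-1.16,2.1,0.4,0,0,-1.29,-1.48,-1.16,3.0,0.4,0,0,-1.29,-1.48,-1.16,3.6,0.4,0,0,-1.29,-1.48,-1.16,3.9,0.4,0,0,-1.29,-1.48,-1.16,4.1,0.4,0,0,-1.29,-1.48,-1.16,4.1,0.4,0,0,-1.29,-1.48,-1.16,4.1,0.4]
}}

```text
time: 0.98
ee_pos: [0.5794, -0.0592, 0.0817]
eef_rot: [0.666, 0.746, 0.0, 0.001]
ft_force: [-0.0, -0.6, 0.3]
width: 0.0605
grip_force: 0.0
```

```bash
cat > st.py <<'E'
import sys
from h import *
from bench import telemetry,camera,get_calibration as g
import cv2
s=telemetry.read_state();q=[.5577,.1227,.1125]
p=s['ee_pos'];d=R.from_euler('z',-q[2]).apply(p-np.array([q[0],q[1],0]))
print(s['time'],'stand mm',(d*1000).round(1),'tip z',p[2]-.022,'F',np.round(s['ft_force'],1),'w',s['width'],R.from_quat(s['eef_rot']).as_matrix().round(3).tolist())
for n in sys.argv[2:]: cv2.imwrite(f"pics/{n}{sys.argv[1]}.png",camera(n)[:,:,::-1])
E
python3 st.py 1 wrist scene
```

```text
0.9833 stand mm [   1.2 -183.1   81.7] tip z 0.059676416539922 F [-0.  -0.6  0.3] w 0.06049623535203255 [[-0.112, 0.994, 0.001], [0.994, 0.112, -0.0], [-0.0, 0.001, -1.0]]
```

View pics/wrist1.png

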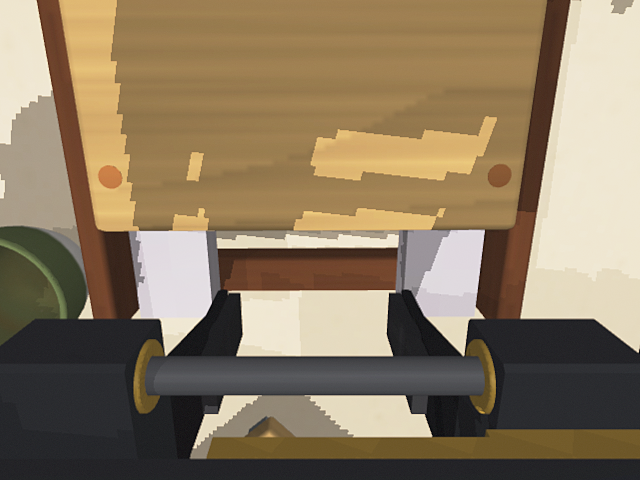

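The wrist view shows the tool centred, with the board's rear edge at row 230 and square to the fingers. Now I'll push at about 36 mm/s.

Request:
{"name": "drive_tool", "arguments": {
  "series": [0,0,0,0.15,0,0.05,0.4,0,0,0,0.3,0,0.06,0.4,0,0,0,0.42,0,0.06,0.4,0,0,0,0.5,0,0.06,0.4,0,0,0,0.58,0,0.06,0.4,0,0,0,0.66,0,0.06,0.4,0,0,0,0.74,0,0.06,0.4,0,0,0,0.82,0,0.06,0.4,0,0,0,0.9,0,0.06,0.4,0,0,0,0.98,0,0.06,0.4]
}}

```text
time: 1.92
ee_pos: [0.5742, -0.0207, 0.0782]
eef_rot: [0.667, 0.745, -0.0, 0.0]
ft_force: [-0.6, -3.3, 0.6]
width: 0.0609
grip_force: 1.7
```

Request:
{"name": "drive_tool", "arguments": {
  "series": [0,0,0,0.08,0,0,0.4,0,0,0,0.16,0,0,0.4,0,0,0,0.24,0,0,0.4,0,0,0,0.32,0,0,0.4,0,0,0,0.4,0,0,0.4,0,0,0,0.48,0,0,0.4,0,0,0,0.56,0,0,0.4,0,0,0,0.64,0,0,0.4,0,0,0,0.72,0,0,0.4,0,0,0,0.8,0,0,0.4]
}}

```text
time: 2.75
ee_pos: [0.5706, 0.0119, 0.0782]
eef_rot: [0.666, 0.746, 0.0, 0.0]
ft_force: [0.5, -5.2, 1.7]
width: 0.0609
grip_force: 1.9
```

```bash
python3 st.py 2
```

```text
2.75 stand mm [   0.4 -111.6   78.2] tip z 0.05619721754574033 F [ 0.5 -5.2  1.7] w 0.060920320513920066 [[-0.112, 0.994, 0.0], [0.994, 0.112, -0.0], [-0.0, 0.0, -1.0]]
```

Request:
{"name": "drive_tool", "arguments": {
  "series": [0,0,0,0.08,0,0,0.4,0,0,0,0.16,0,0,0.4,0,0,0,0.24,0,0,0.4,0,0,0,0.32,0,0,0.4,0,0,0,0.4,0,0,0.4,0,0,0,0.48,0,0,0.4,0,0,0,0.56,0,0,0.4,0,0,0,0.64,0,0,0.4]
}}

```text
time: 3.42
ee_pos: [0.5677, 0.0373, 0.0782]
eef_rot: [0.666, 0.746, 0.0, 0.0]
ft_force: [0.2, -4.3, 2.1]
width: 0.0611
grip_force: 2.1
```

Request:
{"name": "drive_tool", "arguments": {
  "series": [0,0,0,0.07,0,0,0.4,0,0,0,0.14,0,0,0.4,0,0,0,0.2,0,0,0.4]
}}

```text
time: 3.67
ee_pos: [0.5666, 0.0457, 0.078]
eef_rot: [0.666, 0.746, 0.0, -0.0]
ft_force: [1.4, -1.1, -0.1]
width: 0.061
grip_force: 1.7
```

```bash
python3 st.py 3
```

```text
3.6667 stand mm [  0.2 -77.5  78. ] tip z 0.0560249850366285 F [ 1.4 -1.1 -0.1] w 0.06095856405539025 [[-0.113, 0.994, -0.0], [0.994, 0.113, 0.001], [0.001, -0.0, -1.0]]
```

Request:
{"name": "drive_tool", "arguments": {
  "series": [0,0,0,0.05,0,0,0.4]
}}

```text
time: 3.75
ee_pos: [0.5665, 0.0475, 0.0781]
eef_rot: [0.666, 0.746, 0.0, -0.0]
ft_force: [0.5, -3.4, 0.3]
width: 0.0605
grip_force: 1.8
```

```bash
python3 st.py 4 wrist
```

```text
3.75 stand mm [  0.3 -75.7  78.1] tip z 0.05606332635433039 F [ 0.5 -3.4  0.3] w 0.06054329440312761 [[-0.113, 0.994, -0.0], [0.994, 0.113, 0.0], [0.0, -0.0, -1.0]]
```

View pics/wrist4.png

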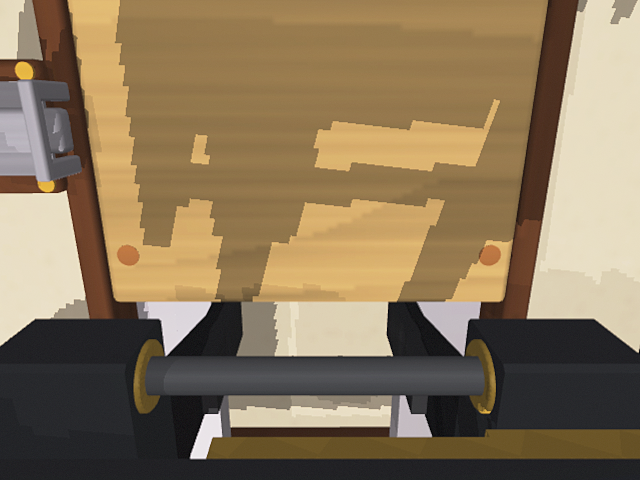

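The board's rear edge is at row 301, with corners at (115,300) and (507,300). Its apparent width tells me whether it has dropped.

Run:
```python
from h import *
from bench import get_calibration as g
w=g("wrist");q=[.5577,.1227,.1125]
for z in(.076,.070):
    a,b=ray(w,(115,300),z),ray(w,(507,300),z);m=(a+b)/2
    print(z,'width',np.hypot(*(a-b)[:2]),'edge y', R.from_euler('z',-q[2]).apply(m-np.array([q[0],q[1],0])))
```

```text
0.076 width 0.14229437796341235 edge y [ 0.00029121 -0.05963872  0.076     ]
0.07 width 0.1482896343043021 edge y [ 0.00025076 -0.06251944  0.07      ]
```

Request:
{"name": "drive_tool", "arguments": {
  "series": [0,0,0,0.05,0,0,0.4,0,0,0,0.08,0,0,0.4]
}}

```text
time: 3.97
ee_pos: [0.5662, 0.0502, 0.0781]
eef_rot: [0.666, 0.746, -0.0, -0.0]
ft_force: [1.4, -6.2, 0.8]
width: 0.0608
grip_force: 3.0
```

```bash
python3 st.py 5 side scene
python3 - <<'E'
import cv2
a=cv2.imread("pics/scene5.png")[190:290,265:435]; b=cv2.imread("pics/side5.png")[205:305,225:395]
cv2.imwrite("pics/c5.png",cv2.resize(cv2.vconcat([a,b]),None,fx=3,fy=3,interpolation=cv2.INTER_CUBIC))
E
```

```text
3.9667 stand mm [  0.3 -73.   78.1] tip z 0.05606431439498331 F [ 1.4 -6.2  0.8] w 0.0607913414990622 [[-0.112, 0.994, -0.0], [0.994, 0.112, -0.0], [-0.0, -0.0, -1.0]]
```

View pics/c5.png

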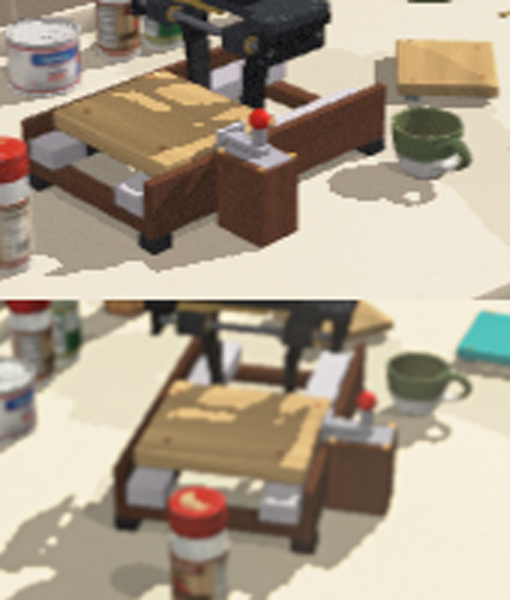

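The board covers the notches, but it isn't clear that it has dropped. I'll compare the apparent width before the push and now.

```bash
python3 st.py 6 wrist
python3 - <<'E'
import cv2,numpy as np
rows=[]
for f,y in(("wrist1",180),("wrist4",245),("wrist6",245)):
    a=cv2.imread(f"pics/{f}.png")[y:y+80]
    rows.append(cv2.resize(np.hstack([a[:,70:170],a[:,440:560]]),None,fx=3,fy=2.4,interpolation=cv2.INTER_CUBIC))
cv2.imwrite("pics/cmp.png",np.vstack(rows)); print(np.vstack(rows).shape)
E
```

```text
4.0667 stand mm [  0.3 -73.   78. ] tip z 0.0560498225731571 F [-0.4 -3.7  0.3] w 0.060770223021908126 [[-0.113, 0.994, -0.0], [0.994, 0.113, -0.0], [-0.0, -0.0, -1.0]]
(576, 660, 3)
```

View pics/cmp.png

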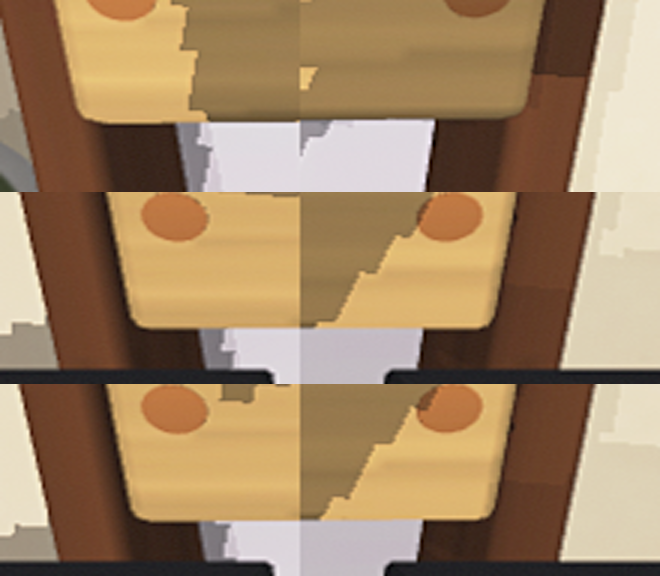

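Run:
```python
from h import *
from bench import get_calibration as g
w=g("wrist")
for n,l,r_,row,dz in(("before",95.7,516.7,228,.0036),("now",113.7,505.7,299.5,0)):
    c=dict(w);c['xyz']=w['xyz']+[0,0,dz]
    for z in(.076,.070):
        a,b=ray(c,(l,row),z),ray(c,(r_,row),z);d=R.from_euler('z',-.1125).apply((a+b)/2-[.5577,.1227,0])
        print(n,z,'width',np.hypot(*(a-b)[:2]).round(4),d.round(4))
```

```text
before 0.076 width 0.1484 [-0.0013 -0.0311  0.076 ]
before 0.07 width 0.1545 [-0.0014 -0.0328  0.07  ]
now 0.076 width 0.1422 [-0.0001 -0.057   0.076 ]
now 0.07 width 0.1482 [-0.0002 -0.0599  0.07  ]
```

The width now matches a top height of 70 mm, so the board has dropped 6 mm and sits at the forward end of its play. I'll retreat, rise and go behind the knob with the fingers shut.

Request:
{"name": "drive_tool", "arguments": {
  "series": [0,0,0,-0.3,0,0,0.4,0,0,0,-0.75,0,0,0.4,0,0,0,-0.75,0,-0.6,0.4,0,0,0,-0.75,0,-1.5,0.2,0,0,0,-0.75,0,-2.4,0,0,0,0,-0.75,0,-3,-1,0,0,0,-0.4,-0.9,-3,-1,0,0,0,0.0,-1.8,-3,-1,0,0,0,0.5,-2.6,-3,-1,0,0,0,1.1,-3.3,-3,-1]
}}

```text
time: 4.95
ee_pos: [0.4283, 0.0784, 0.198]
eef_rot: [0.667, 0.745, 0.0, -0.0]
ft_force: [1.3, 0.2, 0.4]
width: 0.022
grip_force: 0.0
```

Request:
{"name": "drive_tool", "arguments": {
  "series": [0,0,0,0.5,-0.4,0,-1,0,0,0,0.72,-0.58,0,-1,0,0,0,0.72,-0.58,0,-1,0,0,0,0.72,-0.58,0,-1]
}}

```text
time: 5.28
ee_pos: [0.4044, 0.1048, 0.1984]
eef_rot: [0.666, 0.746, 0.0, 0.0]
ft_force: [0.5, -0.7, -0.0]
width: 0.0018
grip_force: 0.0
```

```bash
python3 st.py 7 wrist side; python3 -c "
import cv2
from bench import telemetry
print(telemetry.read_state()['joint_positions'])
a=cv2.imread('pics/wrist7.png');b=cv2.imread('pics/side7.png')[205:305,225:395]
b=cv2.resize(b,(408,240),interpolation=cv2.INTER_CUBIC);a=cv2.resize(a,(408,306))
cv2.imwrite('pics/m7.png',cv2.vconcat([a,b]))"
```

```text
5.2833 stand mm [-154.4   -0.6  198.4] tip z 0.1764399860407697 F [ 0.5 -0.7 -0. ] w 0.0018127019090746089 [[-0.113, 0.994, 0.001], [0.994, 0.113, 0.0], [0.0, 0.001, -1.0]]
[-0.1338241  -0.08243327 -0.21532095  2.02234645 -0.01902791  1.19954704
 -0.23035751]
```

View pics/m7.png

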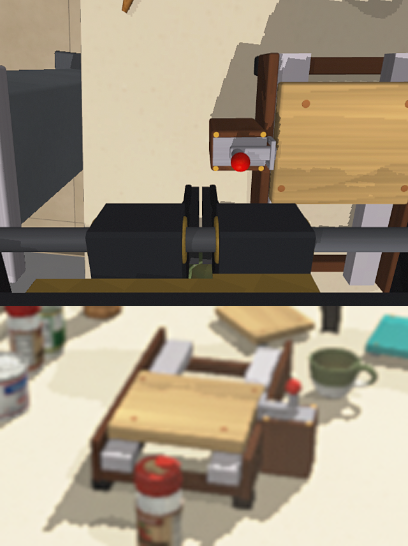

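The knob is at about (376,252) in the wrist picture. Checking its position before I descend.

Run:
```python
from h import *
from bench import get_calibration as g
p=ray(g("wrist"),(376.5,252.5),.103);print(p,(R.from_euler('z',-.1125).apply(p-[.5577,.1227,0])*1000).round(1))
```

```text
[0.44178646 0.10948732 0.103     ] [-1.167e+02 -1.000e-01  1.030e+02]
```

Request:
{"name": "drive_tool", "arguments": {
  "series": [0,0,0,0,0,0.8,-1,0,0,0,0,0,1.5,-1,0,0,0,0,0,2.0,-1,0,0,0,0,0,2.16,-1,0,0,0,0,0,2.16,-1]
}}

```text
time: 5.8
ee_pos: [0.4035, 0.1041, 0.1103]
eef_rot: [0.667, 0.745, -0.001, -0.001]
ft_force: [-1.2, 0.1, 0.6]
width: 0.0004
grip_force: 0.0
```

Request:
{"name": "drive_tool", "arguments": {
  "series": [0,0,0,0,0.1,0,-1,0,0,0,0,0.2,0,-1,0,0,0,0,0.3,0,-1,0,0,0,0,0.4,0,-1,0,0,0,0,0.5,0,-1,0,0,0,0,0.6,0,-1,0,0,0,0,0.7,0,-1,0,0,0,0,0.8,0,-1]
}}

```text
time: 6.47
ee_pos: [0.4359, 0.1087, 0.1118]
eef_rot: [0.666, 0.746, -0.0, -0.0]
ft_force: [-2.4, -0.2, 0.8]
width: 0.0004
grip_force: 1.1
```

```bash
python3 st.py 8
```

```text
6.4667 stand mm [-122.6   -0.2  111.8] tip z 0.0897969195189593 F [-2.4 -0.2  0.8] w 0.0004012773373515535 [[-0.112, 0.994, -0.0], [0.994, 0.112, -0.0], [0.0, -0.0, -1.0]]
```

Request:
{"name": "drive_tool", "arguments": {
  "series": [0,0,0,0,0.08,0,-1,0,0,0,0,0.16,0,-1,0,0,0,0,0.22,0,-1]
}}

```text
time: 6.72
ee_pos: [0.4447, 0.1097, 0.1117]
eef_rot: [0.666, 0.746, 0.0, -0.0]
ft_force: [-1.4, 0.4, 1.9]
width: 0.0006
grip_force: 1.1
```

Request:
{"name": "drive_tool", "arguments": {
  "series": [0,0,0,0,0.05,0,-1,0,0,0,0,0.1,0,-1]
}}

```text
time: 6.88
ee_pos: [0.4484, 0.1101, 0.1117]
eef_rot: [0.666, 0.746, -0.0, -0.0]
ft_force: [-10.2, -0.9, 5.0]
width: 0.0005
grip_force: 4.8
```

```bash
python3 st.py 9
```

```text
6.8833 stand mm [-110.    -0.2  111.7] tip z 0.08970665562209709 F [-10.2  -0.9   5. ] w 0.0005239390291501423 [[-0.112, 0.994, -0.0], [0.994, 0.112, -0.0], [0.0, -0.0, -1.0]]
```

Force is rising to 10 N at about full travel, so one more nudge to confirm the stop.

Request:
{"name": "drive_tool", "arguments": {
  "series": [0,0,0,0,0.05,0,-1,0,0,0,0,0.05,0,-1]
}}

```text
time: 7.05
ee_pos: [0.4485, 0.1102, 0.1113]
eef_rot: [0.666, 0.746, -0.002, -0.001]
ft_force: [-10.5, -0.4, 6.8]
width: 0.0007
grip_force: 5.6
```

Request:
{"name": "drive_tool", "arguments": {
  "series": [0,0,0,0,-0.3,0,-1,0,0,0,0,-0.8,0,-1,0,0,0,0,-0.8,-0.6,-1,0,0,0,0,-0.8,-1.5,-1,0,0,0,0,-0.8,-2.4,-1,0,0,0,0,-0.8,-2.8,-1,0,0,0,-1,-0.8,-2.8,-1,0,0,0,-1.5,-0.8,-2.8,-1,0,0,0,-1.5,-0.8,-2.8,-1,0,0,0,-1.5,-0.8,-2.8,-1]
}}

```text
time: 7.88
ee_pos: [0.4257, 0.0462, 0.2239]
eef_rot: [0.667, 0.745, 0.0, 0.0]
ft_force: [0.6, 0.9, 1.0]
width: 0.0007
grip_force: 0.0
```

```bash
python3 st.py 10 wrist side scene; python3 -c "
import cv2
a=cv2.imread('pics/wrist10.png')[0:330,200:640];b=cv2.imread('pics/side10.png')[205:305,225:395];c=cv2.imread('pics/scene10.png')[190:290,265:435]
f=lambda b:cv2.resize(b,(400,235),interpolation=cv2.INTER_CUBIC)
cv2.imwrite('pics/m10.png',cv2.vconcat([cv2.resize(a,(800,330)) if 0 else cv2.copyMakeBorder(a,0,0,0,360,cv2.BORDER_CONSTANT),cv2.hconcat([f(b),f(c)])]))"
```

```text
7.8833 stand mm [-139.8  -61.2  223.9] tip z 0.20190715992405295 F [0.6 0.9 1. ] w 0.0007081373481724112 [[-0.11, 0.994, 0.001], [0.994, 0.11, 0.0], [0.0, 0.001, -1.0]]
```

View pics/m10.png

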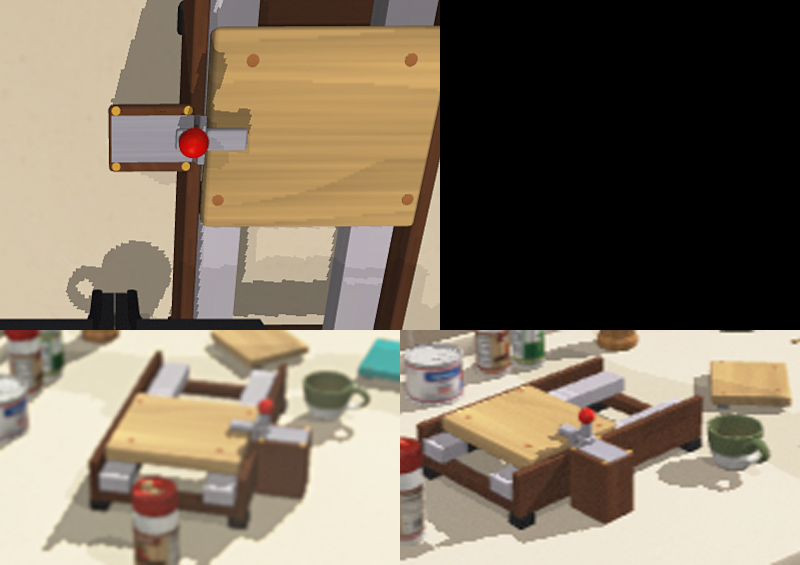

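The bolt bar lies over the board, with the knob at wrist pixel (394,143), and the board is level. Checking the knob's travel.

Run:
```python
from h import *
from bench import get_calibration as g
p=ray(g("wrist"),(394,143),.103);print((R.from_euler('z',-.1125).apply(p-[.5577,.1227,0])*1000).round(1))
```

```text
[-91.4   1.7 103. ]
```

```bash
python3 -c "
from bench import r
print(r.close_job())"
```

```text
the job is handed in; nothing more can be done
None
```

The board has dropped level into its notches, the bolt is in against its stop over the board's edge, the arm finished clear of everything and the job is handed in at about 8 s; the jar and cup look unmoved, but I did not recheck the tumbler, which the arm never went near.

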